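# Put the rinsed beaker to dry on its peg

## Task

The rinsed tall beaker has to be hung up to drain. First push the drying stand's drip tray fully home under the stand, then take the tall beaker out of its sloped cradle and stand it upside down over the tall peg, lowering it gently (not dropping it) until its rim sits flat on the stand's plate, and let go. Leave the small beaker on the short peg, the white bottle and the tip box where they are.

Things in the scene. Friction and masses are not known exactly. Their poses are not given: they have to be found in the camera images.
- beaker: The tall beaker: white plastic tube, one end closed, 140 mm long, 54 mm outer and 48 mm inner diameter, inner depth 136 mm, about 0.11 kg, round (turn about its axis is free). Origin at the centre of the closed end's outer face; z runs along its axis to the mouth. Starts lying in the cradle, mouth 20 degrees below level; ends with z straight down.
- beaker_mouth (a point): Centre of the tall beaker's open mouth, in the plane of its rim, 140 mm along z from the beaker's origin.
- cradle: Fixed grey sloped draining cradle, base 95 x 165 x 10 mm. Origin: centre of its underside; y points to the mouth side of the beaker. Two V saddles, 12 mm thick, 50 mm either side of the beaker's middle, hold it from below, no wider than 29 mm from its axis; a stop under the mouth. The beaker's middle lies 85 mm over the origin, free on both sides.
- stand: Fixed steel drying stand: plate 130 (x) x 230 (y) x 10 mm on two runners, upper face 46 mm above the table. Origin: centre of its underside, on the table; x points from the tray's front to the closed back: pushing the tray along +x closes it. Two pegs stand on the plate at x = +15 mm, y = +60 and -60 mm; which is where varies.
- tray (a joint): Slide of the drip tray under the stand, m: 0 fully home, grows as the tray is pulled out to the stand's -x side (up to 0.08); it has about 2 N of friction and stays where it is left.
- tray_front (a point): Middle of the outer face of the tray's grey front panel (190 mm wide, from 3 to 32 mm above the table, 17.5 mm up at this point). When home this face stands 5 mm in front of the plate's edge.
- tall_peg: The tall white peg, fixed upright on the stand's plate, free: 90 mm high, 24 mm in diameter, tapering over its top 10 mm, with a foot collar 39 mm in diameter and 8 mm high that tapers into the peg at 18 mm. Origin at the centre of its foot, at the level of the plate's upper face; z up.
- tall_peg_tip (a point): Top of the tall peg, on its axis, 90 mm above the plate's upper face.
- short_peg: The short white peg, fixed upright on the plate 120 mm from the tall one: 45 mm high, hidden under the small beaker. Origin at the centre of its foot, at the level of the plate's upper face.
- small_beaker: Small white beaker, 48 mm in diameter, 70 mm high, already upside down over the short peg, loose. Origin at the centre of its closed end, which is on top. To be left alone.
- bottle: White plastic reagent bottle, 68 mm in diameter, 160 mm high, upright and loose on the bench. Origin at the centre of its underside. To be left alone.
- tip_box: Pipette tip box, grey with a clear lid, 110 x 65 x 62 mm, loose on the bench. Origin at the centre of its underside. To be left alone.
Things that resemble listed ones, but are neither listed nor needed, are in the scene too. Leave any red or turquoise look-alike of the beaker alone.

How it is judged:
On the way, in this order (a step that is already met when the one before it is completed fails the run):
1. the drip tray is fully home under the stand (value of joint tray below 0.005 m), for 0.2 s.
2. the tall beaker is upside down over the tall peg with its rim on the plate (angle between beaker's own z axis and vertical above 3.05 rad and horizontal distance between beaker_mouth and tall_peg below 0.009 m and z of beaker_mouth in the frame of tall_peg below 0.005 m), for 0.2 s.
At the end, for the whole second after the job is handed in: The tall beaker stands upside down over the tall peg, upright within 5 degrees, its mouth within 9 mm of the peg's axis and its rim within 5 mm of the plate, at rest; the drip tray is within 5 mm of fully home (all of step 2 and value of joint tray below 0.005 m and linear speed of beaker below 0.02 m/s); the robot touches nothing.
It fails at once if the tall beaker drops (faster than 0.5 m/s) while the tall peg is inside it (horizontal distance between beaker_mouth and tall_peg below 0.02 m and z of beaker_mouth in the frame of tall_peg below 0.06 m and linear speed of beaker above 0.5 m/s).
It fails at once if the small beaker is moved by more than 15 mm (distance of small_beaker from where it was at the start of the episode above 0.015 m).
It fails at once if the bottle is moved by more than 20 mm (distance of bottle from where it was at the start of the episode above 0.02 m).
It fails at once if the tip box is moved by more than 20 mm (distance of tip_box from where it was at the start of the episode above 0.02 m).
It also fails if it takes over 58 s, if anything falls off the work surface, if the arm or the gripper's body presses on something with over 40 N, if the wrist force passes 120 N, or if a joint passes its speed limit or range.

## Robot

A 7-joint arm with a two-finger parallel gripper is mounted at the origin on the work surface. World frame = base frame: x ahead of the robot, y to its left, z up, the work surface at z = 0. Lengths are in m, angles in rad, forces in N, time in s.
With the tool pointing down it reaches from about 0.4 to 0.85 m from the base axis. Payload 4.5 kg.
Tool frame: the origin (TCP) lies midway between the tips of the shut fingers; the grasp point (between the pads) lies 19 mm behind it; z points along the fingers, y is the line along which they close (so a half turn about z gives the same grasp; the last joint's range is limited). The gripper opens to 88 mm and grips with 3 to 60 N. Pads are 18 mm wide; open, the fingers measure 123 mm over their backs; the gripper's body (75 mm by 187 mm) begins 45 mm behind the grasp point.
Start: joints at [1.189, 0.689, -0.195, 1.565, 0.157, 0.902, -0.215], TCP at [0.252, -0.572, 0.239] pointing down, gripper open.
Joint ranges: [-3.01, 3.01], [-0.46, 2.08], [-1.47, 1.51], [0.13, 2.56], [-1, 4.14], [0.04, 2.09], [-2.66, 2.66]. Speed limits (rad/s): [2.57, 2.57, 3.14, 3.14, 3.14, 3.14, 3.14].

## Interface

Orientations are given as a unit quaternion [x, y, z, w].
In Python, from plant import sensors, eyes, finish_job gives the robot as it stands.
- The arm moves only by the tool send_rows, never from a script. Its argument "rows" is text: rows parted by semicolons, each of 4 numbers parted by spaces: the shift along the tool's x, y, z normalised to -1 to 1, where 1 is 30 cm, then the turn about the tool's z normalised to -1 to 1, where 1 is 2 pi rad. A call has 1 to 10 rows; each row is the pose to reach, as a shift and turn from the pose commanded when the call began, along the tool's axes at that moment, turning the shorter way round; what a row does not reach only later rows make up. A row lasts 1/12 s, in which the tool goes at most 41.7 mm and 7.16 degrees, less where a joint would pass 70% of its speed; a pose out of reach is approached as far as the arm can. A call with a number of a shift or a turn outside -1 to 1 is refused whole. A call with a gripper value outside its range is refused whole. "jaw" is the closure, from -1 (fully open) to 1 (shut), set as the call begins (left out, the last holds). The fingers move at their own pace and stop on an object; "force" is the grip in N (left out, the last holds). Time passes only in rows, so rows that repeat a pose let the fingers close. It gives the time, the measured TCP pose, the force, the opening and the grip force at its end, in the units of the state.
- sensors.get_state(): the state, without advancing time (a new reading comes with each control period).
- eyes.snapshot(name): name is "side" or "top"; returns (picture, depth): 384x512x3 uint8, red, green, blue; 384x512 float32, m along the optical axis (not along the pixel's ray), 0 where there is no reading.
- eyes.calibration(name): a dict with "fov_y" (degrees; the focal length in pixels is half the picture's height over the tangent of half this angle, whatever the lens; pixels are square), "cx", "cy" (the principal point, pixels), "dist_coeffs" ([k1, k2, p1, p2, k3] as OpenCV has them; the pictures are not rectified), "world_from_camera" (4x4, takes a point from camera to world coordinates). Camera axes: x right, y down, z forward; pixel columns grow to the right and rows downward; lengths in m; the calibration is good to about 2 mm. A picture is of the moment at which its call begins. calibration takes no time and is no camera call.
- finish_job(): hands the job in; it is judged then, once.
The state is a dict: "clock": time; "q": joint angles; "qd": joint speeds; "joint_torque": joint torques, N m; "tool_pos": TCP position; "eef_rot": TCP orientation; "contact_force": force on the tool from outside, world axes, zero at the start; "moment": the same for the moment, N m; "opening": opening from 0.0 (shut) to 1.0 (fully open); "finger_force": force on a finger pad.
Only numpy, scipy, OpenCV 4.12 (cv2) and the standard library are available. Lean on these libraries where they do the work, as an engineer would, in place of code of your own. Each camera call takes 0.05 s, during which the arm holds its last target. There are 200 camera calls.

## Working session

There is one attempt and no reset: what is moved stays moved. The work goes in short steps, Python scripts to look and compute and a tool call to move; the robot and the scene stay as the last step left them, time stands still between calls to the robot, and variables do not carry over. Pictures are saved under pics/ and viewed, at most 10 in all, crops included, and the job is handed in when it is done.

Besides the shell and the picture viewer there is one more tool, called by a JSON object that holds its "api" and its "payload", one argument or row to a line. send_rows: Moves the arm, as the interface text tells. Scaled input: -1 to 1 covers 30 cm each way for a shift and 2 pi rad each way for a turn. Its arguments: {"type":"object","properties":{"rows":{"type":"string"},"jaw":{"type":"number"},"force":{"type":"number"}},"required":["rows"]}

```bash
ls; mkdir -p pics
python3 - <<'E'
from plant import sensors, eyes
import cv2, numpy as np
s=sensors.get_state(); print({k:np.round(v,3).tolist() for k,v in s.items()})
for n in("side","top"):
    im,d=eyes.snapshot(n); cv2.imwrite(f"pics/{n}0.png",im[...,::-1]); np.savez(f"pics/{n}0.npz",im=im,d=d)
    c=eyes.calibration(n); print(n,c, (d>0).mean())
E
```

```text
pics
{'clock': 0.0, 'q': [1.189, 0.69, -0.194, 1.566, 0.157, 0.902, -0.215], 'qd': [0.0, -0.003, 0.0, -0.001, 0.0, 0.001, 0.001], 'joint_torque': [-0.0, -52.755, -1.267, -15.343, -0.053, 0.007, 0.0], 'tool_pos': [0.252, -0.571, 0.238], 'eef_rot': [0.978, 0.206, -0.0, -0.001], 'contact_force': [-0.35, -1.009, 1.091], 'moment': [0.031, 0.008, -0.006], 'finger_force': 0.0, 'opening': 0.998}
side {'fov_y': 56.263448448626036, 'cx': 253.3467217057815, 'cy': 191.0590750849556, 'dist_coeffs': array([0.0170506, 0.       , 0.       , 0.       , 0.       ]), 'world_from_camera': array([[-9.99688632e-01, -1.66289319e-02,  1.86042208e-02,
         5.96987950e-01],
       [-2.49510602e-02,  6.74774051e-01, -7.37602484e-01,
         5.37190935e-01],
       [-2.88103997e-04, -7.37837014e-01, -6.74978858e-01,
         6.76971286e-01],
       [ 0.00000000e+00,  0.00000000e+00,  0.00000000e+00,
         1.00000000e+00]])} 0.9958292643229166
top {'fov_y': 56.05844105350061, 'cx': 252.37511184066585, 'cy': 190.1459233103575, 'dist_coeffs': array([-0.07843721,  0.        ,  0.        ,  0.        ,  0.        ]), 'world_from_camera': array([[-0.00146554, -0.99599627,  0.08938284,  0.52951899],
       [-0.99983094,  0.00309771,  0.01812448, -0.08826636],
       [-0.0183288 , -0.08934116, -0.99583242,  0.94267295],
       [ 0.        ,  0.        ,  0.        ,  1.        ]])} 0.9959462483723959
```

View pics/side0.png

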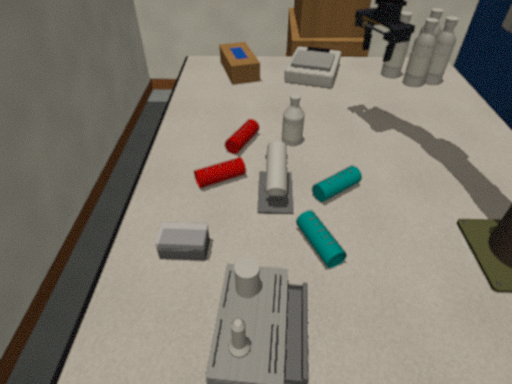

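View pics/top0.png

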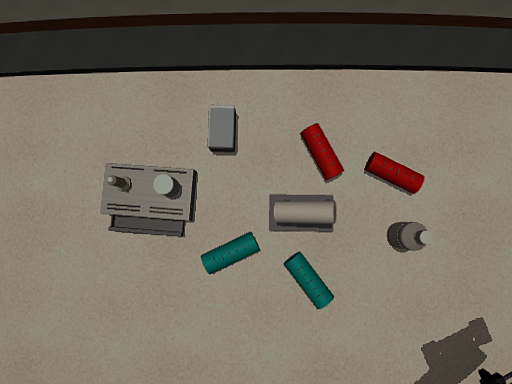

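The side view shows the white beaker in the grey cradle at about (276,170). The stand is at (250,330), with the tall free peg at (239,338) and the small beaker at (248,278). The tray strip is at (297,330). In the top view they are: beaker (304,212), stand (150,192) with tray (147,226), tall peg (115,182), small beaker (166,186), bottle (407,236) and tip box (222,128). The red and turquoise tubes are decoys, and the only white tube is the one in the cradle.

```bash
cat > h.py <<'E'
import numpy as np, cv2
from plant import eyes
def cloud(n,d):
    c=eyes.calibration(n); f=192/np.tan(np.radians(c["fov_y"]/2))
    K=np.array([[f,0,c["cx"]],[0,f,c["cy"]],[0,0,1.]])
    v,u=np.mgrid[:384,:512].astype(float)
    p=cv2.undistortPoints(np.stack([u.ravel(),v.ravel()],1)[:,None],K,c["dist_coeffs"])[:,0]
    z=d.ravel(); P=np.c_[p*z[:,None],z,np.ones_like(z)]@c["world_from_camera"].T
    return P[:,:3].reshape(384,512,3)
def box(P,lo,hi): return P[((P>lo)&(P<hi)).all(-1)]
E
python3 - <<'E'
from h import *
np.set_printoptions(precision=4,suppress=True)
C={n:cloud(n,np.load(f"pics/{n}0.npz")["d"]) for n in("top","side")}
for n,px in(("top",dict(beakL=(278,212),beak=(305,212),beakR=(331,212),cradL=(272,222),peg=(112,179),small=(166,181),plate=(140,192),tray=(147,228),table=(220,320),tip=(222,120),bottle=(418,238))),
            ("side",dict(beakfar=(277,150),beaknear=(276,190),peg=(238,323),small=(247,262),plate=(260,330)))):
    for k,(u,v) in px.items(): print(n,k,C[n][v,u])
for n in C:
    P=C[n]; t=P[...,2]
    q=box(P,[.3,-.3,.06],[.7,.05,.2]); print(n,"beak",q.min(0),q.max(0),len(q))
    q=box(P,[.3,.15,.04],[.8,.5,.052]); 
    r=cv2.minAreaRect((q[:,:2]*1000).astype(np.float32)); print("plate",r,np.median(q[:,2]))
    q=box(P,[.3,.15,.012],[.8,.5,.036]); r=cv2.minAreaRect((q[:,:2]*1000).astype(np.float32)); print("tray",r,len(q))
    q=box(P,[.3,.15,.07],[.8,.5,.2]); print("tall things",q.min(0),q.max(0),len(q))
    q=box(P,[.3,.15,.108],[.8,.33,.2]); print("small top",q.mean(0),q.min(0),q.max(0),len(q))
    q=box(P,[.3,.33,.108],[.8,.5,.2]); print("peg top",q.mean(0),q.min(0),q.max(0),len(q))
E
```

```text
top beakL [ 0.554  -0.1331  0.0914]
top beak [ 0.5295 -0.0883  0.9427]
top beakR [ 0.5525 -0.25    0.132 ]
top cradL [ 0.5307 -0.1217  0.0106]
top peg [0.6287 0.2492 0.1351]
top small [0.6256 0.1275 0.1174]
top plate [0.6062 0.2124 0.046 ]
top tray [0.515  0.2041 0.0082]
top table [0.2795 0.0124 0.0029]
top tip [0.7856 0.0038 0.0616]
top bottle [ 0.4937 -0.4388  0.1498]
side beakfar [ 0.5545 -0.2278  0.1235]
side beaknear [ 0.5553 -0.1578  0.046 ]
side peg [0.6285 0.2574 0.1363]
side small [0.6195 0.1246 0.1164]
side plate [0.5929 0.2236 0.0469]
top beak [ 0.5231 -0.2707  0.0628] [ 0.5824 -0.1238  0.1376] 1414
plate ((611.5426025390625, 228.78231811523438), (165.57135009765625, 129.062744140625), 85.14991760253906) 0.04655238366612724
tray ((509.9151916503906, 226.963623046875), (151.3840789794922, 40.64445495605469), 73.14099884033203) 267
tall things [0.5999 0.1503 0.0717] [0.6392 0.2634 0.1392] 216
small top [0.6238 0.2196 0.1245] [0.5999 0.1503 0.1081] [0.6392 0.2634 0.1392] 155<stdin>:15: RuntimeWarning: Mean of empty slice.
  ret = um.true_divide(
Traceback (most recent call last):
ValueError: zero-size array to reduction operation minimum which has no identity
```

```bash
python3 - <<'E'
from h import *
np.set_printoptions(precision=4,suppress=True)
C={n:cloud(n,np.load(f"pics/{n}0.npz")["d"]) for n in("top","side")}
for n in C:
    P=C[n]; print("==",n)
    q=box(P,[.3,.05,.042],[.8,.45,.050]); r=cv2.minAreaRect((q[:,:2]*1000).astype(np.float32)); print("plate",r,np.median(q[:,2]))
    q=box(P,[.3,.05,.024],[.56,.45,.04]); print("panel top",len(q), cv2.minAreaRect((q[:,:2]*1000).astype(np.float32)))
    q=box(P,[.45,.05,.005],[.6,.45,.02]); print("tray floor",len(q),cv2.minAreaRect((q[:,:2]*1000).astype(np.float32)))
    for nm,lo,hi in(("small",[.55,.08,.1135],[.7,.2,.13]),("pegtop",[.55,.2,.125],[.7,.3,.15]),("pegbody",[.55,.2,.075],[.7,.3,.12])):
        q=box(P,lo,hi); print(nm,len(q),q.mean(0),q.min(0),q.max(0), cv2.minEnclosingCircle((q[:,:2]*1000).astype(np.float32)))
    q=box(P,[.45,-.3,.06],[.65,-.1,.16])
    # beaker ridge & centreline per y slice
    for y in np.arange(-.265,-.12,.015):
        s=q[abs(q[:,1]-y)<.0075]
        if len(s)>8:
            A=np.c_[s[:,0],s[:,2],np.ones(len(s))]; 
            g=np.linalg.lstsq(A,-(s[:,0]**2+s[:,2]**2),rcond=None)[0]
            print("y %.3f x %.4f..%.4f ztop %.4f"%(y,s[:,0].min(),s[:,0].max(),s[:,2].max()),len(s),"circ",-g[0]/2,-g[1]/2)
    q=box(P,[.45,-.4,.007],[.65,-.05,.014]); print("base",cv2.minAreaRect((q[:,:2]*1000).astype(np.float32)),np.median(q[:,2]))
E
python3 - <<'E'
import cv2
a=cv2.imread("pics/top0.png")[140:260,80:350]; cv2.imwrite("pics/crop.png",cv2.resize(a,None,fx=2.9,fy=2.9,interpolation=cv2.INTER_CUBIC))
E
```

```text
== top
plate ((557.6109008789062, 178.36660766601562), (275.2023010253906, 228.59295654296875), 85.28726959228516) 0.04643523229705826
panel top 316 ((527.7840576171875, 165.23231506347656), (258.0635070800781, 99.71681213378906), 75.7155990600586)
tray floor 661 ((526.8201904296875, 253.78497314453125), (138.3294219970703, 388.14678955078125), 0.8756428956985474)
small 327 [0.6184 0.136  0.1165] [0.5953 0.1128 0.1135] [0.6422 0.159  0.1203] ((618.6465454101562, 136.3994598388672), 24.114089965820312)
pegtop 76 [0.6274 0.2522 0.1328] [0.6176 0.2437 0.126 ] [0.6392 0.2634 0.1392] ((628.2744140625, 253.12957763671875), 11.826661109924316)
pegbody 71 [0.6253 0.2468 0.0979] [0.6162 0.2427 0.0752] [0.638  0.2579 0.1196] ((627.153564453125, 253.5204620361328), 11.446356773376465)
y -0.265 x 0.5301..0.5787 ztop 0.1247 47 circ 0.5551634060857027 0.10759736923268987
y -0.250 x 0.5231..0.5824 ztop 0.1376 155 circ 0.5529957747796644 0.10138082064733928
y -0.235 x 0.5256..0.5789 ztop 0.1320 161 circ 0.5533876899061967 0.10295775879955796
y -0.220 x 0.5279..0.5791 ztop 0.1280 159 circ 0.553555005
[... 1640 characters left out ...]
ztop 0.1256 104 circ 0.5549070050026882 0.09929523839625805
y -0.205 x 0.5277..0.5824 ztop 0.1202 103 circ 0.5551752134101832 0.09228571302641614
y -0.190 x 0.5277..0.5824 ztop 0.1175 111 circ 0.5553340224380698 0.0871856685186823
y -0.175 x 0.5282..0.5823 ztop 0.1107 116 circ 0.5558138654831052 0.08214615130859501
y -0.160 x 0.5288..0.5822 ztop 0.1040 111 circ 0.5560050306012971 0.07671873852210287
y -0.145 x 0.5316..0.5822 ztop 0.0998 117 circ 0.5563359596523897 0.07197041286632659
y -0.130 x 0.5315..0.5821 ztop 0.0935 125 circ 0.5566043880330176 0.06642736658699407
base ((542.56982421875, -198.8417205810547), (164.5021209716797, 182.8168182373047), 16.763736724853516) 0.010107345093676834
```

View pics/crop.png

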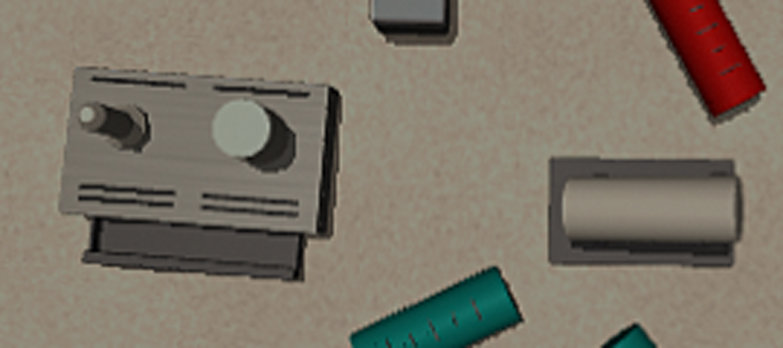

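The enlarged crop shows one white tube in the grey cradle (crop 563–741, 178–242), with its mouth at the left, +y end, since depth shows that end lower. The tall thin peg is at crop (90,115) and the capped small beaker at (242,128). The tray sticks out on the robot's side. The tall beaker is therefore the white tube. Red and turquoise tubes are excluded by colour.

Run:
```python
from h import *
from scipy.optimize import least_squares
np.set_printoptions(precision=4,suppress=True)
C={n:cloud(n,np.load(f"pics/{n}0.npz")["d"]) for n in("top","side")}
for n in C:
    P=C[n]
    q=box(P,[.45,-.3,.075],[.65,-.1,.16]); q=q[abs(q[:,0]-.555)<.022]
    def ax(p): d=np.array([np.sin(p[3])*np.cos(p[2]),np.cos(p[3])*np.cos(p[2]),-np.sin(p[2])]); return np.array([p[0],-.19,p[1]]),d
    def res(p):
        o,d=ax(p); return np.linalg.norm(np.cross(q-o,d),axis=1)-.027
    f=least_squares(res,[.555,.085,.35,.0],loss="soft_l1",f_scale=.002); o,d=ax(f.x)
    g=q[abs(res(f.x))<.004]; s=(g-o)@d
    print(n,"o",o,"tilt,yaw deg",np.degrees(f.x[2:]),"s",np.percentile(s,[0,1,99,100]),len(g))
    im=np.load(f"pics/{n}0.npz")["im"]
    q=box(P,[.45,-.35,.007],[.65,-.05,.013]); 
    m=((P>[.45,-.35,.006])&(P<[.65,-.05,.014])).all(-1)&(im.max(-1)<110); q=P[m]
    print("base",np.percentile(q,[1,99],axis=0)[:,:2].tolist())
    m=((P>[.44,.05,.026])&(P<[.54,.35,.037])).all(-1)&(im.max(-1)<140); q=P[m]
    print("panel", len(q), np.percentile(q,[2,50,98],axis=0).tolist())
from plant import sensors
from scipy.spatial.transform import Rotation as R
print(R.from_quat(sensors.get_state()["eef_rot"]).as_matrix())
```

```text
top o [ 0.5542 -0.19    0.0826] tilt,yaw deg [19.8172  1.0928] s [-0.0785 -0.0777  0.0609  0.0625] 1100
base [[0.5074025063290433, -0.2768171577050297], [0.6004198856375652, -0.1165177930027358]]
panel 295 [[0.49788922570501937, 0.11054080637381312, 0.027541636526270195], [0.5078436362053392, 0.20159864066163397, 0.03248823429623493], [0.5175703918267928, 0.2927677255479086, 0.03607995818175897]]
side o [ 0.5555 -0.19    0.0834] tilt,yaw deg [19.939   0.8646] s [-0.0772 -0.0737  0.0636  0.065 ] 789
base [[0.5117530809383357, -0.27072583413128837], [0.5999909971968853, -0.11246445436116678]]
panel 566 [[0.45220079951721404, 0.058323388893944166, 0.02696174365639432], [0.5099538210754984, 0.21909357399117135, 0.03264028972833244], [0.5191219967794011, 0.2979738352324434, 0.03499155496294533]]
[[ 0.9148  0.404  -0.0008]
 [ 0.404  -0.9148  0.0014]
 [-0.0001 -0.0016 -1.    ]]
```

```bash
cat > go.py <<'E'
import sys, numpy as np
from plant import sensors
from scipy.spatial.transform import Rotation as R
s=sensors.get_state(); M=R.from_quat(s["eef_rot"]).as_matrix(); p=np.array(s["tool_pos"])
yaw=np.degrees(np.arctan2(M[1,0],M[0,0]))
print("t",s["clock"],"p",p.round(4),"yaw",yaw.round(2),"q",np.round(s["q"],2),"F",np.round(s["contact_force"],1),"op",s["opening"],"ff",s["finger_force"])
for a in sys.argv[1:]:
    x=np.array(a.split(","),float); d=M.T@(x[:3]-p)/.3
    t=((yaw-x[3]+180)%360-180)/360
    print("row",np.append(d,t).round(4), "dist mm",np.linalg.norm(x[:3]-p)*1e3)
E
python3 go.py .44,-.33,.24,-4.5
```

```text
t 0.1 p [ 0.2522 -0.5713  0.238 ] yaw 23.83 q [ 1.19  0.69 -0.19  1.57  0.16  0.9  -0.22] F [-0.2 -0.3 -0.2] op 0.9993318757758349 ff 0.0
row [ 0.8976 -0.4828 -0.006   0.0787] dist mm 305.75946401889234
```

{"api": "send_rows", "payload": {
  "rows": "0.9 -0.48 0 0.0787;0.9 -0.48 0 0.0787;0.9 -0.48 0 0.0787;0.9 -0.48 0 0.0787;0.9 -0.48 0 0.0787;0.9 -0.48 0 0.0787;0.9 -0.48 0 0.0787;0.9 -0.48 0 0.0787;0.9 -0.48 0 0.0787",
  "jaw": 1
}}

```text
clock: 0.85
tool_pos: [0.4451, -0.3255, 0.2384]
eef_rot: [0.999, -0.035, 0.001, -0.002]
contact_force: [-0.3, -0.5, -0.0]
opening: 0.341
finger_force: 0.0
```

```bash
python3 go.py .44,-.05,.24,-4.5
```

```text
t 0.85 p [ 0.4451 -0.3255  0.2384] yaw -3.96 q [ 0.57  0.59 -0.03  1.8   0.02  0.76 -1.11] F [-0.3 -0.5 -0. ] op 0.34115851034775235 ff 0.0
row [-0.0802 -0.9149 -0.0022  0.0015] dist mm 275.5334735108256
```

{"api": "send_rows", "payload": {
  "rows": "-0.08 -0.92 0 0;-0.08 -0.92 0 0;-0.08 -0.92 0 0;-0.08 -0.92 0 0;-0.08 -0.92 0 0;-0.08 -0.92 0 0;-0.08 -0.92 0 0;-0.08 -0.92 0 0;-0.08 -0.92 0 0"
}}

```text
clock: 1.6
tool_pos: [0.4389, -0.0537, 0.2387]
eef_rot: [0.999, -0.038, -0.0, 0.0]
contact_force: [-0.1, -0.8, 0.3]
opening: 0.005
finger_force: 0.0
```

```bash
python3 go.py .455,.207,.10,-4.5
```

```text
t 1.6 p [ 0.4389 -0.0537  0.2387] yaw -4.38 q [ 0.01  0.46  0.01  2.1  -0.01  0.59 -1.62] F [-0.1 -0.8  0.3] op 0.004708329404974083 ff 0.0
row [-1.280e-02 -8.709e-01  4.618e-01  3.000e-04] dist mm 295.75534470484786
```

{"api": "send_rows", "payload": {
  "rows": "-0.013 -0.87 0.2 0;-0.013 -0.87 0.46 0;-0.013 -0.87 0.46 0;-0.013 -0.87 0.46 0;-0.013 -0.87 0.46 0;-0.013 -0.87 0.46 0;-0.013 -0.87 0.46 0;-0.013 -0.87 0.46 0;-0.013 -0.87 0.46 0;-0.013 -0.87 0.46 0"
}}

```text
clock: 2.43
tool_pos: [0.4565, 0.2036, 0.1006]
eef_rot: [0.999, -0.041, -0.0, 0.001]
contact_force: [-0.0, -0.9, -0.0]
opening: 0.004
finger_force: 0.0
```

```bash
python3 go.py .455,.207,.018,-4.5 .53,.2012,.018,-4.5
```

```text
t 2.4333 p [0.4565 0.2036 0.1006] yaw -4.69 q [-0.55  0.77  0.05  2.06 -0.11  0.32 -2.06] F [-0.  -0.9 -0. ] op 0.0038525344684152024 ff 0.0
row [-0.006  -0.0115  0.2752 -0.0005] dist mm 82.64832317611145
row [ 0.2447 -0.0127  0.2752 -0.0005] dist mm 110.55306518856541
```

{"api": "send_rows", "payload": {
  "rows": "0 -0.01 0.14 0;0 -0.01 0.275 0;0 -0.01 0.275 0;0.05 -0.01 0.275 0;0.09 -0.01 0.275 0;0.12 -0.01 0.275 0;0.15 -0.01 0.275 0;0.18 -0.01 0.275 0;0.2 -0.01 0.275 0;0.22 -0.01 0.275 0"
}}

```text
clock: 3.27
tool_pos: [0.5219, 0.2037, 0.019]
eef_rot: [0.999, -0.04, -0.0, 0.0]
contact_force: [-2.7, -1.5, 1.1]
opening: 0.005
finger_force: 1.2
```

```bash
python3 go.py
python3 - <<'E'
from h import *
for n in("side","top"):
    im,d=eyes.snapshot(n); cv2.imwrite(f"pics/{n}1.png",im[...,::-1]); np.savez(f"pics/{n}1.npz",im=im,d=d)
a=cv2.imread("pics/side1.png")[220:384,180:360]; b=cv2.imread("pics/top1.png")[130:260,80:260]
f=lambda x:cv2.resize(x,(400,int(400*x.shape[0]/x.shape[1])))
a,b=f(a),f(b); b=cv2.copyMakeBorder(b,0,a.shape[0]-b.shape[0],0,0,cv2.BORDER_CONSTANT); cv2.imwrite("pics/push1.png",np.hstack([a,b]))
E
```

```text
t 3.2667 p [0.5219 0.2037 0.019 ] yaw -4.54 q [-0.47  0.95  0.03  1.9  -0.09  0.3  -2.02] F [-2.7 -1.5  1.1] op 0.005133080178282235 ff 1.1954358452931046
```

View pics/push1.png

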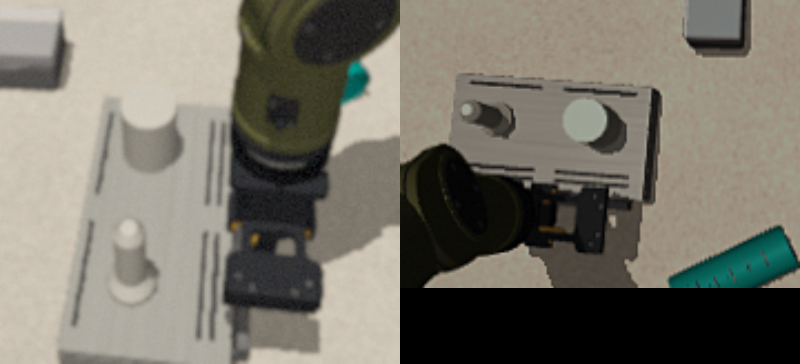

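The tray is being pushed with the fingers at about (275,270) on the left and 2.7 N of force. It is nearly closed, so I keep pushing in small steps until the stop.

{"api": "send_rows", "payload": {
  "rows": "0.008 0 0 0;0.016 0 0 0;0.022 0 0 0;0.028 0 0 0;0.03 0 0 0"
}}

```text
clock: 3.78
tool_pos: [0.5308, 0.2042, 0.0181]
eef_rot: [0.999, -0.039, 0.0, -0.0]
contact_force: [-2.5, 0.3, 0.6]
opening: 0.006
finger_force: 1.0
```

{"api": "send_rows", "payload": {
  "rows": "0.007 0 0 0;0.014 0 0 0;0.014 0 0 0"
}}

```text
clock: 4.03
tool_pos: [0.5312, 0.204, 0.018]
eef_rot: [0.999, -0.039, -0.004, 0.0]
contact_force: [-7.7, 1.9, 6.2]
opening: 0.003
finger_force: 4.1
```

The force jumped to 7.7 N at x=0.531, which puts the panel face at 0.540 against an expected 0.539, so the tray is home. Next I back off and go to the beaker.

{"api": "send_rows", "payload": {
  "rows": "-0.1 0 0 0;-0.2 0 0 0;-0.2 0 -0.14 0;-0.2 0 -0.28 0;-0.2 0.1 -0.42 0;-0.2 0.2 -0.56 0;-0.2 0.4 -0.7 0;-0.2 0.6 -0.72 0;-0.2 0.8 -0.72 0;-0.2 0.9 -0.72 0",
  "jaw": -1
}}

```text
clock: 4.87
tool_pos: [0.4605, 0.0054, 0.2262]
eef_rot: [0.999, -0.039, 0.002, -0.0]
contact_force: [0.9, -0.4, -0.3]
opening: 0.737
finger_force: 0.0
```

```bash
python3 go.py .5543,-.2257,.22,89
```

```text
t 4.8667 p [0.4605 0.0054 0.2262] yaw -4.48 q [-0.13  0.5   0.03  2.07 -0.03  0.57 -1.73] F [ 0.9 -0.4 -0.3] op 0.7366655486968585 ff 0.0
row [ 0.3717  0.7437  0.0224 -0.2597] dist mm 249.52786566409418
```

{"api": "send_rows", "payload": {
  "rows": "0.37 0.74 0 -0.26;0.37 0.74 0 -0.26;0.37 0.74 0 -0.26;0.37 0.74 0 -0.26;0.37 0.74 0 -0.26;0.37 0.74 0 -0.26;0.37 0.74 0 -0.26;0.37 0.74 0 -0.26;0.37 0.74 0 -0.26;0.37 0.74 0 -0.26"
}}

```text
clock: 5.7
tool_pos: [0.5528, -0.224, 0.2245]
eef_rot: [0.832, 0.555, 0.0, 0.001]
contact_force: [0.3, 0.4, -0.2]
opening: 1.002
finger_force: 0.0
```

```bash
python3 go.py .5543,-.2257,.20,89
python3 - <<'E'
from h import *
im,d=eyes.snapshot("side"); np.savez("pics/s2.npz",im=im,d=d); P=cloud("side",d)
np.set_printoptions(precision=3,suppress=True)
q=box(P,[.45,.05,.024],[.56,.32,.04]); print(len(q)); 
for y in np.arange(.11,.3,.03):
    s=q[abs(q[:,1]-y)<.012]; print(y,s[:,0].min() if len(s) else None,len(s))
E
```

```text
t 5.7 p [ 0.5528 -0.224   0.2245] yaw 67.36 q [ 0.52  0.68 -0.37  1.67  0.31  0.85 -0.38] F [ 0.3  0.4 -0.2] op 1.0019147456453246 ff 0.0
row [-0.0032  0.0065  0.0817 -0.0601] dist mm 24.618888986196623
242
0.11 0.533588196855243 11
0.14 0.5342609760620199 22
0.17000000000000004 0.5380250381055257 24
0.20000000000000004 0.5391211606810111 28
0.23000000000000004 0.5425689078093052 31
0.26000000000000006 0.5438713931200242 31
0.2900000000000001 0.5470862337218463 34
```

{"api": "send_rows", "payload": {
  "rows": "0 0 0.08 -0.06;0 0 0.08 -0.06;0 0 0.08 -0.06;0 0 0.08 -0.06;0 0 0.08 -0.06"
}}

```text
clock: 6.17
tool_pos: [0.5527, -0.2233, 0.2006]
eef_rot: [0.717, 0.697, 0.0, 0.0]
contact_force: [-0.4, -0.0, 0.2]
opening: 1.0
finger_force: 0.0
```

```bash
python3 go.py .5543,-.2257,.16,89 .5543,-.2257,.086,89
```

```text
t 6.1667 p [ 0.5527 -0.2233  0.2006] yaw 88.39 q [ 0.57  0.73 -0.47  1.69  0.42  0.83 -0.11] F [-0.4 -0.   0.2] op 1.000059879391159 ff 0.0
row [-0.0077  0.0055  0.1352 -0.0017] dist mm 40.65366794122128
row [-0.0077  0.0053  0.3818 -0.0017] dist mm 114.58825632220174
```

{"api": "send_rows", "payload": {
  "rows": "-0.0077 0.0055 0.12 0;-0.0077 0.0055 0.2 0;-0.0077 0.0055 0.27 0;-0.0077 0.0055 0.33 0;-0.0077 0.0055 0.38 0;-0.0077 0.0055 0.38 0;-0.0077 0.0055 0.38 0"
}}

```text
clock: 6.75
tool_pos: [0.554, -0.2252, 0.0865]
eef_rot: [0.716, 0.698, -0.0, -0.0]
contact_force: [-0.0, -0.7, 1.4]
opening: 1.004
finger_force: 0.0
```

{"api": "send_rows", "payload": {
  "rows": "0 0 0 0;0 0 0 0;0 0 0 0;0 0 0 0;0 0 0 0;0 0 0 0;0 0 0 0",
  "jaw": 1,
  "force": 4
}}

```text
clock: 7.33
tool_pos: [0.5565, -0.2253, 0.0876]
eef_rot: [0.715, 0.699, 0.002, 0.002]
contact_force: [5.2, -0.9, 2.8]
opening: 0.599
finger_force: 4.0
```

{"api": "send_rows", "payload": {
  "rows": "0 0.006 -0.02 0;0 0.006 -0.06 0;0 0.006 -0.12 0;0 0.006 -0.2 0;0 0.006 -0.3 0;0 0.006 -0.4 0;0 0.006 -0.5 0;0 0.006 -0.5 0;0 0.006 -0.5 0"
}}

```text
clock: 8.08
tool_pos: [0.5557, -0.2254, 0.2385]
eef_rot: [0.715, 0.699, 0.0, 0.001]
contact_force: [-0.7, -0.8, -2.7]
opening: 0.593
finger_force: 4.0
```

```bash
python3 go.py
python3 - <<'E'
from h import *
im,d=eyes.snapshot("side"); np.savez("pics/side3.npz",im=im,d=d); cv2.imwrite("pics/side3.png",cv2.resize(im[40:240,170:400,::-1],None,fx=2,fy=2))
E
```

```text
t 8.0833 p [ 0.5557 -0.2254  0.2385] yaw 88.7 q [ 0.59  0.69 -0.49  1.64  0.39  0.91 -0.07] F [-0.7 -0.8 -2.7] op 0.5929419198884683 ff 3.9991345090933295
```

View pics/side3.png

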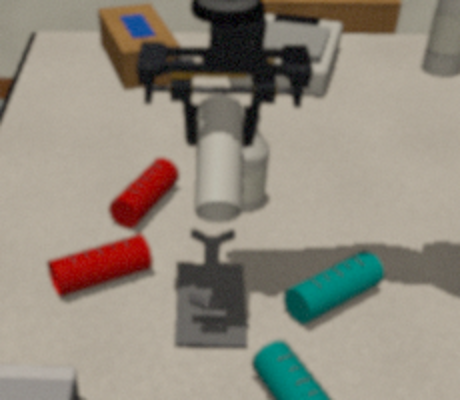

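The beaker is held at crop (219,160) and has lifted clear of the cradle. Next I measure its tilt.

```bash
cat > tilt.py <<'E'
from h import *
from plant import sensors
from scipy.optimize import least_squares
from scipy.spatial.transform import Rotation as R
np.set_printoptions(precision=4,suppress=True)
def run(n,save=None):
    im,d=eyes.snapshot(n); 
    if save: cv2.imwrite(save,cv2.resize(im[...,::-1],None,fx=1.5,fy=1.5))
    s=sensors.get_state(); M=R.from_quat(s["eef_rot"]).as_matrix(); t=np.array(s["tool_pos"])
    P=cloud(n,d); L=(P-t)@M      # tool frame: x along beaker-swing plane, z down
    m=(abs(L[...,1])<.029)&(abs(L[...,0])<.14)&(L[...,2]>-.058)&(L[...,2]<.125)&(im.max(-1)>70)&(np.ptp(im.astype(int),axis=-1)<45)&(P[...,2]>.055)
    q=L[m]
    def ax(p): a=p[0]; return np.array([np.cos(a)*np.cos(p[3]),np.sin(p[3]),np.sin(a)*np.cos(p[3])])
    def res(p):  # x,z offset normal to axis
        dd=ax(p); o=np.array([0,p[2],-.01])+p[1]*np.array([-np.sin(p[0]),0,np.cos(p[0])])
        return np.linalg.norm(np.cross(q-o,dd),axis=1)-.027
    best=min((least_squares(res,[a,0,0,0],loss="soft_l1",f_scale=.002) for a in np.radians([20,50,80,100])),key=lambda f:f.cost)
    p=best.x; dd=ax(p); o=np.array([0,p[2],-.01])+p[1]*np.array([-np.sin(p[0]),0,np.cos(p[0])])
    g=q[abs(res(p))<.003]; sr=(g-o)@dd
    print(n,"pts",len(q),len(g),"mouth below level deg %.1f roll %.1f"%(np.degrees(p[0]),np.degrees(p[3])),"o_tool",o,"s range",np.percentile(sr,[.5,99.5]))
    k=np.percentile(sr,99.5); print("mouth tool",o+dd*k,"world",t+M@(o+dd*k),"world axis",M@dd)
if __name__=="__main__":
    import sys
    run("side",sys.argv[1] if len(sys.argv)>1 else None); run("top")
E
python3 tilt.py
```

```text
side pts 1437 1360 mouth below level deg 26.8 roll -0.1 o_tool [ 0.0001 -0.001  -0.0102] s range [-0.0391  0.1015]
mouth tool [ 0.0907 -0.0011  0.0356] world [ 0.555  -0.1345  0.2002] world axis [ 0.0177  0.8923 -0.4512]
top pts 1122 1118 mouth below level deg 26.9 roll -0.1 o_tool [-0.0008 -0.0027 -0.0085] s range [0.0083 0.0995]
mouth tool [ 0.0879 -0.0028  0.0366] world [ 0.5532 -0.1373  0.1987] world axis [ 0.0172  0.8914 -0.4528]
```

{"api": "send_rows", "payload": {
  "rows": "0 0 -0.03 0;0 0 -0.16 0;0 0 -0.3 0;0 0 -0.36 0;0 0 -0.4 0;0 0 -0.42 0;0 0 -0.42 0",
  "force": 3
}}

```text
clock: 8.82
tool_pos: [0.5561, -0.2252, 0.3634]
eef_rot: [0.715, 0.699, 0.0, 0.0]
contact_force: [0.7, 0.6, -1.6]
opening: 0.6
finger_force: 3.0
```

```bash
python3 tilt.py; python3 go.py .5557,-.2254,.44,89
```

```text
side pts 1802 1718 mouth below level deg 39.4 roll 0.0 o_tool [-0.0004 -0.0007 -0.0095] s range [-0.0377  0.1003]
mouth tool [ 0.0772 -0.0006  0.0541] world [ 0.5566 -0.148   0.3081] world axis [ 0.0172  0.7731 -0.634 ]
top pts 1534 1534 mouth below level deg 39.7 roll 0.0 o_tool [-0.0016 -0.002  -0.008 ] s range [0.002  0.1003]
mouth tool [ 0.0755 -0.002   0.0561] world [ 0.5546 -0.1496  0.3053] world axis [ 0.0158  0.7692 -0.6388]
t 8.9167 p [ 0.5551 -0.2252  0.3614] yaw 88.72 q [ 0.61  0.57 -0.54  1.46  0.3   1.2   0.01] F [-0.7  0.4 -2.7] op 0.5945961753209471 ff 2.9999708527433278
row [-0.0006  0.0013 -0.2621 -0.0008] dist mm 78.63879628457815
```

{"api": "send_rows", "payload": {
  "rows": "0.14 0 0 0;0.26 0 0 0;0.36 0 0 0;0.44 0 0 0;0.5 0 0 0;0.54 0 0 0;0.57 0 0 0;0.59 0 0 0;0.6 0 0 0"
}}

```text
clock: 9.67
tool_pos: [0.5597, -0.0453, 0.3621]
eef_rot: [0.715, 0.699, -0.0, -0.0]
contact_force: [-0.2, -0.6, -1.4]
opening: 0.593
finger_force: 3.0
```

```bash
python3 tilt.py; python3 go.py .5557,-.2254,.44,89
```

```text
side pts 2567 2533 mouth below level deg 51.3 roll -0.2 o_tool [-0.0019 -0.0013 -0.0085] s range [-0.0375  0.1024]
mouth tool [ 0.0621 -0.0016  0.0715] world [0.5595 0.017  0.2908] world axis [ 0.0105  0.6248 -0.7807]
t 9.7667 p [ 0.5599 -0.0458  0.3623] yaw 88.67 q [ 0.33  0.51 -0.55  1.57  0.29  1.14 -0.31] F [ 0.6 -0.3 -1.2] op 0.5993235237972344 ff 2.9999773871255098
row [-5.989e-01 -1.000e-04 -2.587e-01 -9.000e-04] dist mm 195.71563138104014Traceback (most recent call last):
  File "tilt.py", line 24, in <module>
    run("side",sys.argv[1] if len(sys.argv)>1 else None); run("top")
                                                          ~~~^^^^^^^
  File "tilt.py", line 20, in run
    print(n,"pts",len(q),len(g),"mouth below level deg %.1f roll %.1f"%(np.degrees(p[0]),np.degrees(p[3])),"o_tool",o,"s range",np.percentile(sr,[.5,99.5]))
                                                                                                                                ~~~~~~~~~~~~~^^^^^^^^^^^^^^
    return _quantile_unchecked(
        a, q, axis, out, overwrite_input, method, keepdims, weights)
    return _ureduce(a,
                    func=_quantile_ureduce_func,
    ...<5 lines>...
                    overwrite_input=overwrite_input,
                    method=method)
    r = func(a, **kwargs)
    result = _quantile(arr,
                       quantiles=q,
    ...<2 lines>...
                       out=out,
                       weights=wgt)
    slices_having_nans = np.isnan(arr[-1, ...])
                                  ~~~^^^^^^^^^
IndexError: index -1 is out of bounds for axis 0 with size 0
```

{"api": "send_rows", "payload": {
  "rows": "-0.02 0 0 0;-0.06 0 0 0;-0.12 0 0 0;-0.2 0 0 0;-0.3 0 0 0;-0.16 0 0 0;-0.04 0 0 0;0.05 0 0 0;0.11 0 0 0;0.14 0 0 0"
}}

```text
clock: 10.6
tool_pos: [0.5609, -0.002, 0.3628]
eef_rot: [0.714, 0.7, 0.0, -0.0]
contact_force: [0.0, -0.6, -1.8]
opening: 0.596
finger_force: 3.0
```

```bash
sed -i 's/; run("top")$//' tilt.py; python3 tilt.py pics/t5.png; python3 go.py
```

```text
side pts 2692 2552 mouth below level deg 74.3 roll -0.1 o_tool [-0.0046 -0.0013 -0.0087] s range [-0.0382  0.102 ]
mouth tool [ 0.023  -0.0016  0.0895] world [0.5598 0.0219 0.2734] world axis [ 0.0032  0.272  -0.9623]
t 10.65 p [ 0.5609 -0.0012  0.3628] yaw 88.87 q [ 0.26  0.51 -0.56  1.57  0.29  1.14 -0.38] F [-0.1  0.9 -1.5] op 0.5945745868885866 ff 3.0041797615147425
```

{"api": "send_rows", "payload": {
  "rows": "-0.02 0 0 0;-0.06 0 0 0;-0.12 0 0 0;-0.2 0 0 0;-0.29 0 0 0;-0.16 0 0 0;-0.05 0 0 0;0.03 0 0 0;0.08 0 0 0;0.1 0 0 0"
}}

```text
clock: 11.48
tool_pos: [0.5617, 0.0261, 0.3626]
eef_rot: [0.715, 0.699, -0.0, 0.0]
contact_force: [0.2, 0.3, -1.0]
opening: 0.599
finger_force: 3.0
```

```bash
python3 tilt.py pics/t6.png; python3 go.py .6287,.18,.363,89
```

```text
side pts 2793 2514 mouth below level deg 83.1 roll -0.2 o_tool [-0.0093 -0.0012 -0.0089] s range [-0.0377  0.1026]
mouth tool [ 0.003  -0.0016  0.093 ] world [0.5601 0.0293 0.2695] world axis [-0.0008  0.1199 -0.9928]
t 11.5333 p [0.5617 0.0262 0.3625] yaw 88.7 q [ 0.21  0.51 -0.56  1.57  0.29  1.15 -0.44] F [ 1.1  0.9 -2.9] op 0.594314042225617 ff 3.0058041671259517
row [ 0.5176  0.2117 -0.0016 -0.0008] dist mm 167.77392715572904
```

```bash
python3 go.py .6303,.2516,.3625,89
```

```text
t 11.5333 p [0.5617 0.0262 0.3625] yaw 88.7 q [ 0.21  0.51 -0.56  1.57  0.29  1.15 -0.44] F [ 1.1  0.9 -2.9] op 0.594314042225617 ff 3.0058041671259517
row [ 0.7563  0.2116  0.     -0.0008] dist mm 235.61680379242173
```

{"api": "send_rows", "payload": {
  "rows": "0.02 0.006 0 0;0.06 0.02 0 0;0.12 0.037 0 0;0.19 0.058 0 0;0.27 0.082 0 0;0.35 0.107 0 0;0.43 0.13 0 0;0.5 0.153 0 0;0.56 0.171 0 0;0.6 0.183 0 0",
  "force": 8
}}

```text
clock: 12.37
tool_pos: [0.6212, 0.2071, 0.3621]
eef_rot: [0.715, 0.699, 0.0, -0.0]
contact_force: [-0.4, 0.5, -1.4]
opening: 0.597
finger_force: 8.0
```

```bash
python3 tilt.py pics/t7.png; python3 go.py .6303,.2516,.3625,89
```

```text
side pts 3869 3465 mouth below level deg 83.3 roll -0.1 o_tool [-0.0116 -0.0012 -0.0086] s range [-0.0373  0.1016]
mouth tool [ 0.0003 -0.0014  0.0923] world [0.6198 0.2102 0.2697] world axis [ 0.0006  0.1199 -0.9928]
t 12.4167 p [0.6211 0.2096 0.3619] yaw 88.87 q [-0.13  0.66 -0.53  1.27  0.33  1.29 -0.68] F [ 0.5  2.6 -2. ] op 0.5943731624883655 ff 7.993439427806948
row [ 0.1406  0.0278 -0.0015 -0.0004] dist mm 43.008089047599206
```

View pics/t7.png

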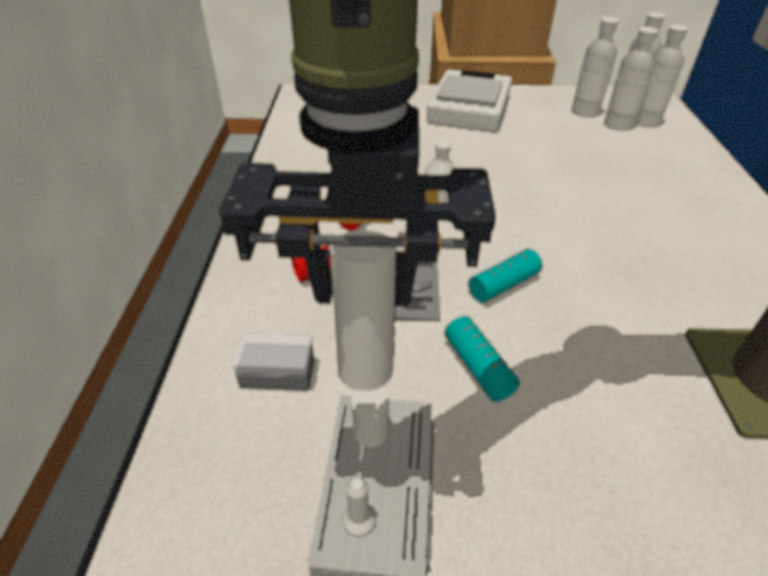

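```bash
python3 go.py .6300,.2540,.3625,89
```

```text
t 12.4167 p [0.6211 0.2096 0.3619] yaw 88.87 q [-0.13  0.66 -0.53  1.27  0.33  1.29 -0.68] F [ 0.5  2.6 -2. ] op 0.5943731624883655 ff 7.993439427806948
row [ 0.1486  0.0266 -0.0015 -0.0004] dist mm 45.29606102702542
```

The beaker hangs mouth down at (365,375), about 7° off vertical. The free tall peg is at (357,490), with the small beaker behind it at (370,420). I move over the peg.

{"api": "send_rows", "payload": {
  "rows": "0.03 0.005 0.02 0;0.06 0.01 0.07 0;0.09 0.017 0.13 0;0.12 0.022 0.19 0;0.14 0.026 0.24 0;0.148 0.026 0.28 0;0.148 0.026 0.3 0;0.148 0.026 0.3 0;0.148 0.026 0.3 0"
}}

```text
clock: 13.17
tool_pos: [0.6297, 0.2486, 0.2728]
eef_rot: [0.715, 0.699, -0.0, 0.0]
contact_force: [0.2, 0.1, -0.8]
opening: 0.596
finger_force: 8.0
```

```bash
python3 tilt.py pics/t8.png; python3 go.py .6300,.2540,.3625,89
python3 - <<'E'
from h import *
im,d=eyes.snapshot("side"); P=cloud("side",d)
q=box(P,[.55,.2,.075],[.7,.3,.132]); print("peg",len(q),q.mean(0),cv2.minEnclosingCircle((q[:,:2]*1000).astype(np.float32)))
E
```

```text
side pts 2904 2564 mouth below level deg 83.5 roll -0.1 o_tool [-0.0095 -0.0017 -0.0089] s range [-0.0365  0.1026]
mouth tool [ 0.0021 -0.0018  0.093 ] world [0.6283 0.2511 0.1804] world axis [ 0.0026  0.1132 -0.9936]
t 13.2167 p [0.6299 0.2489 0.2735] yaw 88.63 q [-0.2   0.76 -0.5   1.34  0.38  1.13 -0.77] F [-0.3  0.1 -0.4] op 0.5930840387096185 ff 8.014786333471307
row [ 0.0169  0.0003 -0.2968 -0.001 ] dist mm 89.1891527330495
peg 270 [0.62837084 0.26375312 0.10848242] ((629.2781372070312, 256.4320983886719), 11.960161209106445)
```

{"api": "send_rows", "payload": {
  "rows": "0.017 0.003 0.02 0;0.017 0.003 0.06 0;0.017 0.003 0.1 0;0.017 0.003 0.14 0;0.017 0.003 0.18 0;0.017 0.003 0.22 0;0.017 0.003 0.26 0;0.017 0.003 0.285 0;0.017 0.003 0.3 0;0.017 0.003 0.3 0"
}}

```text
clock: 14.1
tool_pos: [0.6297, 0.2544, 0.1812]
eef_rot: [0.715, 0.699, -0.001, -0.0]
contact_force: [0.1, 0.5, -1.5]
opening: 0.593
finger_force: 8.0
```

```bash
python3 tilt.py pics/t9.png; python3 go.py
```

```text
side pts 2027 1813 mouth below level deg 83.5 roll -0.0 o_tool [-0.0098 -0.0021 -0.0089] s range [-0.0364  0.1023]
mouth tool [ 0.0018 -0.0021  0.0928] world [0.628  0.2565 0.0894] world axis [ 0.0015  0.1128 -0.9936]
t 14.15 p [0.6302 0.2547 0.1822] yaw 88.71 q [-0.22  0.86 -0.47  1.43  0.43  0.96 -0.82] F [-1.1 -0.7 -1.5] op 0.5951878102967313 ff 8.014329518191516
```

{"api": "send_rows", "payload": {
  "rows": "0 0 0 0;0.015 0 0 0;0.03 0 0 0;0.04 0 0 0;0.05 0 0 0;0.058 0 0 0;0.064 0 0 0;0.07 0 0 0;0.075 0 0 0;0.075 0 0 0",
  "force": 3
}}

```text
clock: 14.98
tool_pos: [0.6307, 0.2776, 0.1825]
eef_rot: [0.715, 0.699, 0.0, -0.0]
contact_force: [-0.2, 0.0, -3.0]
opening: 0.6
finger_force: 3.1
```

```bash
python3 tilt.py pics/t10.png; python3 go.py
```

```text
side pts 1706 1539 mouth below level deg 88.8 roll -0.0 o_tool [-0.0125 -0.0014 -0.0097] s range [-0.0369  0.1016]
mouth tool [-0.0104 -0.0015  0.0918] world [0.629  0.2671 0.0907] world axis [ 0.0001  0.0212 -0.9998]
t 15.0333 p [0.6307 0.2775 0.1826] yaw 88.72 q [-0.25  0.87 -0.47  1.39  0.43  0.98 -0.84] F [-0.3 -0.9 -2.7] op 0.5931194477045063 ff 3.03225127927083
```

{"api": "send_rows", "payload": {
  "rows": "-0.006 0 0 0;-0.015 0 0 0;-0.026 0 0.01 0;-0.034 0 0.025 0;-0.036 0 0.045 0;-0.036 0 0.065 0;-0.036 0 0.085 0;-0.036 0 0.105 0;-0.036 0 0.12 0;-0.036 0 0.13 0"
}}

```text
clock: 15.87
tool_pos: [0.6301, 0.2664, 0.1426]
eef_rot: [0.715, 0.699, -0.001, -0.0]
contact_force: [0.2, -0.6, -1.5]
opening: 0.592
finger_force: 3.0
```

```bash
python3 tilt.py pics/t11.png; python3 go.py
```

```text
side pts 1418 1298 mouth below level deg 88.6 roll -0.0 o_tool [-0.0125 -0.0013 -0.0097] s range [-0.037   0.0965]
mouth tool [-0.0101 -0.0014  0.0868] world [0.6282 0.2561 0.0554] world axis [-0.0017  0.0238 -0.9997]
t 15.9167 p [0.63   0.2663 0.1422] yaw 88.73 q [-0.25  0.91 -0.45  1.44  0.45  0.9  -0.85] F [-0.1 -0.5 -2.6] op 0.5998847815631683 ff 2.9746086812336214
```

{"api": "send_rows", "payload": {
  "rows": "0 0 0.005 0;0 0 0.01 0;0 0 0.015 0;0 0 0.019 0;0 0 0.019 0"
}}

```text
clock: 16.33
tool_pos: [0.6309, 0.2675, 0.1388]
eef_rot: [0.715, 0.699, 0.001, -0.0]
contact_force: [-1.3, 1.5, 3.7]
opening: 0.596
finger_force: 3.0
```

```bash
python3 tilt.py pics/t12.png; python3 go.py
```

```text
side pts 1347 1231 mouth below level deg 89.3 roll -0.1 o_tool [-0.0122 -0.0016 -0.0098] s range [-0.0392  0.093 ]
mouth tool [-0.011  -0.0017  0.0832] world [0.6291 0.2564 0.0555] world axis [ 0.0005  0.0141 -0.9999]
t 16.3833 p [0.6309 0.2673 0.1387] yaw 88.73 q [-0.25  0.91 -0.45  1.44  0.46  0.89 -0.86] F [-0.5  1.5  4.7] op 0.5983220684795204 ff 3.0108305683976133
```

View pics/t12.png

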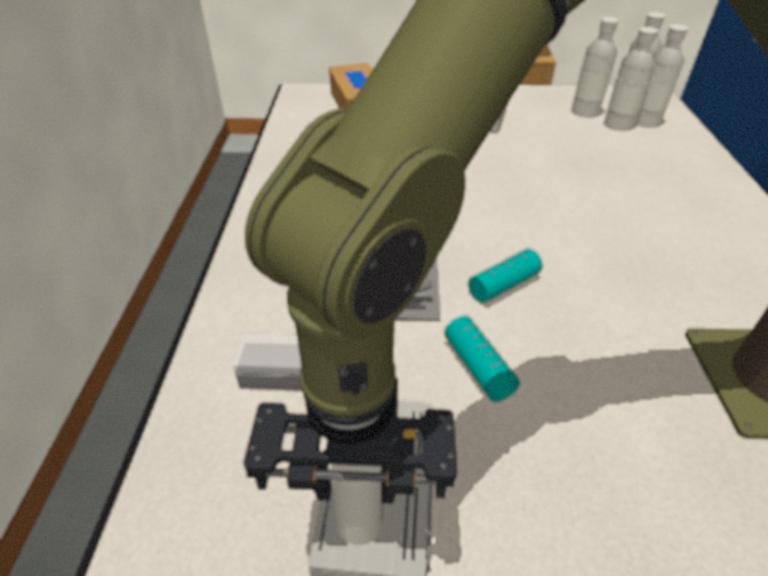

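The rim is on the plate: the beaker stands at (358,500), upward force is about 5 N and tilt is 0.7°. Releasing.

{"api": "send_rows", "payload": {
  "rows": "0 0 0 0;0 0 0 0;0 0 0 0;0 0 0 0;0 0 0 0;0 0 0 0;0 0 0 0;0 0 0 0",
  "jaw": -1
}}

```text
clock: 17.05
tool_pos: [0.6305, 0.2664, 0.1378]
eef_rot: [0.715, 0.699, -0.0, 0.0]
contact_force: [-0.0, 0.3, -0.2]
opening: 0.999
finger_force: 0.0
```

```bash
python3 tilt.py; python3 go.py
```

```text
side pts 1372 1255 mouth below level deg 89.5 roll 0.1 o_tool [-0.0107 -0.0013 -0.0099] s range [-0.04    0.0922]
mouth tool [-0.0099 -0.0012  0.0823] world [0.6291 0.2565 0.0556] world axis [ 0.0015  0.0085 -1.    ]
t 17.1 p [0.6305 0.2664 0.1378] yaw 88.71 q [-0.25  0.91 -0.45  1.44  0.46  0.89 -0.86] F [ 0.5 -0.3 -0.6] op 1.0032775089133652 ff 0.0
```

{"api": "send_rows", "payload": {
  "rows": "0 0 -0.03 0;0 0 -0.08 0;0 0 -0.15 0;0 0 -0.25 0;0 0 -0.37 0;0 0 -0.5 0;0 0 -0.6 0;-0.2 -0.1 -0.65 0;-0.4 -0.3 -0.65 0;-0.5 -0.4 -0.65 0"
}}

```text
clock: 17.93
tool_pos: [0.5548, 0.1684, 0.3321]
eef_rot: [0.715, 0.699, 0.001, 0.001]
contact_force: [0.2, -0.5, 0.3]
opening: 0.997
finger_force: 0.0
```

{"api": "send_rows", "payload": {
  "rows": "-0.5 -0.3 0 0;-0.5 -0.3 0 0;-0.5 -0.3 0 0;-0.5 -0.3 0 0;-0.5 -0.3 0 0;-0.5 -0.3 0 0;-0.5 -0.3 0 0;-0.5 -0.3 0 0"
}}

```text
clock: 18.6
tool_pos: [0.4629, 0.0234, 0.3312]
eef_rot: [0.714, 0.7, 0.001, 0.0]
contact_force: [0.1, -0.4, 0.2]
opening: 1.005
finger_force: 0.0
```

```bash
python3 go.py
python3 - <<'E'
from h import *
np.set_printoptions(precision=4,suppress=True)
for n in("side","top"):
    im,d=eyes.snapshot(n); P=cloud(n,d); cv2.imwrite(f"pics/end_{n}.png",im[...,::-1])
    q=box(P,[.55,.2,.175],[.7,.32,.2]); print(n,"top disc",len(q),q.mean(0) if len(q) else 0,cv2.minEnclosingCircle((q[:,:2]*1000).astype(np.float32)) if len(q) else 0, q[:,2].min(),q[:,2].max())
    q=box(P,[.55,.08,.1135],[.7,.19,.13]); print("small",q.mean(0))
    q=box(P,[.45,.05,.024],[.56,.32,.04]); s=q[abs(q[:,1]-.2)<.02]; print("panel x",s[:,0].min() if len(s) else None)
a,b=cv2.imread("pics/end_side.png"),cv2.imread("pics/end_top.png")
cv2.imwrite("pics/end.png",np.hstack([a[180:384,150:450],b[60:264,60:360]]))
E
```

```text
t 18.6 p [0.4629 0.0234 0.3312] yaw 88.84 q [ 0.26  0.39 -0.59  1.89  0.27  0.93 -0.47] F [ 0.1 -0.4  0.2] op 1.004652607164167 ff 0.0
side top disc 1035 [0.6288 0.2603 0.1859] ((629.3421020507812, 257.3695373535156), 27.190189361572266) 0.1750250019943841 0.18933233063316407
small [0.6199 0.138  0.1164]
panel x 0.53905410243247
top top disc 517 [0.6274 0.2532 0.1859] ((628.1726684570312, 255.02117919921875), 27.736644744873047) 0.17512765949196596 0.1899512359150609
small [0.6181 0.1356 0.1165]
panel x 0.5407591723630536
```

View pics/end.png

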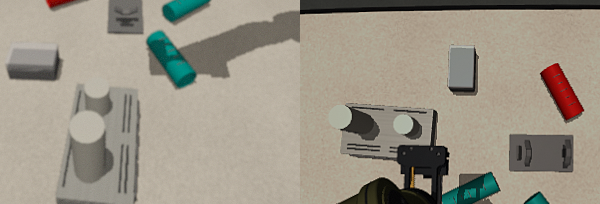

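The tall beaker stands upside down on the tall peg, at (87,150) left and (345,120) right. Its top is at 0.186 m, which is exactly plate height plus 140 mm. The tray face is home at x=0.540, the small beaker is where it was, and the arm is clear.

```bash
python3 -c "
from plant import finish_job
print(finish_job())"
```

```text
the job is handed in; nothing more can be done
None
```

The job is handed in, verdict not shown: the tray is fully home, and the tall beaker stands upside down on the tall peg with its rim flat on the plate; the small beaker measured unmoved, and nothing touched the bottle or tip box (I did not re-measure those two).

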